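# Uncover the stopcock box and push the marked valve shut

## Robot

A 6-joint arm with a two-finger parallel gripper is mounted at the origin on a cart in front of the work surface, level with it; the furniture and walls round the work are solid. World frame = base frame: x ahead of the robot, y to its left, z up, the work surface at z = 0. Lengths are in m, angles in rad, forces in N, time in s.
With the tool pointing down it reaches from about 0.3 to 0.775 m from the base axis. Payload 14.6 kg.
Tool frame: the origin (TCP) lies between the finger pads; the fingertips stand 14 mm ahead of it and the grasp point (between the pads) lies 5 mm behind it; z points along the fingers, y is the line along which they close (so a half turn about z gives the same grasp; the last joint's range is limited). The gripper opens to 94 mm and grips with 3 to 60 N. Pads are 16 mm wide; open, the fingers measure 119 mm over their backs; the gripper's body (75 mm by 177 mm) begins 78 mm behind the grasp point.
Start: joints at [1.038, 0.3, 1.521, -0, 1.321, -0.067], TCP at [0.247, 0.491, 0.219] pointing down, gripper open.
Joint ranges: [-3.03, 3.03], [-0.79, 2.21], [0.23, 2.52], [-1.04, 4.18], [0, 3.07], [-2.55, 2.55]. Speed limits (rad/s): [2.22, 2.22, 2.57, 3.14, 3.14, 3.14].

## Interface

Orientations are given as [roll, pitch, yaw] about the fixed x, y, z axes, in that order (R = Rz(yaw) Ry(pitch) Rx(roll)).
In Python, from station import ctrl gives the robot as it stands. The module is installed in compiled form; this text tells all that it offers.
- The arm moves only by the tool move_arm, never from a script. Its argument "targets" is a list of rows, each a list of 7 numbers: the opening, from -1 (shut) to 1 (fully open), then the shift along the tool's x, y, z in units of 50 mm (1.0 is 50 mm), then the turn, a rotation vector about the tool's x, y, z in rad. A call has 1 to 12 rows; each row is the pose to reach, as a shift and turn from the pose commanded when the call began, along the tool's axes at that moment; what a row does not reach only later rows make up. A row lasts 1/10 s, in which the tool goes at most 50 mm and 8.59 degrees, less where a joint would pass 70% of its speed; a pose out of reach is approached as far as the arm can. A call with a gripper value outside its range is refused whole. The fingers move at their own pace and stop on an object; "grip_force" is the grip in N (left out, the last holds). Time passes only in rows, so rows that repeat a pose let the fingers close. It gives the time, the measured TCP pose, the force, the opening and the grip force at its end, in the units of the state.
- ctrl.get_obs(): the state, without advancing time (a new reading comes with each control period).
- ctrl.camera(name): name is "scene" or "top"; returns (picture, depth): 384x512x3 uint8, red, green, blue; 384x512 float32, m along the optical axis (not along the pixel's ray), 0 where there is no reading.
- ctrl.camera_params(name): a dict with "intrinsics" (3x3 intrinsics, pixels), "k1" (the pictures are not rectified: a ray, as slopes to the right and down, at radius r is drawn at 1 + k1 r^2 times it, then the intrinsics apply), "rvec" (rotation vector, rad) and "tvec" (3), from world to camera coordinates, as OpenCV has them. Camera axes: x right, y down, z forward; pixel columns grow to the right and rows downward; lengths in m; the calibration is good to about 2 mm. A picture is of the moment at which its call begins. camera_params takes no time and is no camera call.
- ctrl.hand_in(): hands the job in; it is judged then, once.
Trained networks look in the newest picture that a camera, given by its name, has taken for a name from the list of things; names that differ only in an ending like _2 or _b are one class to them, and where a whole thing is asked for, a point or a joint stands for the part that bears it (a point fixed in the world has none). Each returns a list of dicts, best first, with "score" (0 to 1); they miss things now and then, are a little off and sometimes report something else, mostly with a low value. They report only what shows in the picture. A call takes as long as a camera call.
- ctrl.cut_out(camera, target): "region" (384x512 bool, what is visible of it) and "point" ([column, row] in pixels, amid what is visible of it).
- ctrl.tip_of(camera, target): "point" ([column, row] in pixels: a listed point, or the origin of a listed thing).
The state is a dict: "time_s": time; "qpos": joint angles; "joint_vel": joint speeds; "tau": joint torques, N m; "ee_pos": TCP position; "eef_rot": TCP orientation; "force": force on the tool from outside, world axes, zero at the start; "moment": the same for the moment, N m; "grip_width": finger opening in m; "grip_force": force on a finger pad.
Only numpy, scipy, OpenCV 4.12 (cv2) and the standard library are available. Lean on these libraries where they do the work, as an engineer would, in place of code of your own. Each camera call takes 0.05 s, during which the arm holds its last target. There are 200 camera calls.

## Task

With the fingertips only, push the cover of the stopcock box along its rails to the other end of the box, so that it uncovers the two valves, then push the handle of the marked valve, the one with the big round disc on its hub, fully shut against its stop. Do not lift or tip the cover, do not turn the other handle, and leave the things standing beside the box where they are. Nothing is to be picked up; finish with the cover still at the other end and the arm clear.

Things in the scene. Friction and masses are not known exactly. Their poses are not given: they have to be found in the camera images.
- valve_box: Fixed low white base on the bench, 170 (x) x 456 (y) x 25 mm high. Origin: centre of its underside; y is its long axis. On top: guide rails along y at x = +-79.5 mm and lips across the ends at y = +-221 mm, 7 mm high. One half (centre y = +110 or -110 mm) carries the two valves, the other half is empty.
- valve_plate: Fixed flat aluminium plate, 124 x 200 x 2 mm, on top of the half of the base that carries the two valves. Origin: centre of its underside, 25 mm above the bench; axes parallel to valve_box. It is at valve_box y = +110 or -110 mm. The cover hides it at the start.
- blank_plate: Fixed aluminium plate with low vent slats, 124 x 200 mm, under 4 mm high, no valves, on the other half of the base. Origin: centre of its underside, 25 mm above the bench; axes parallel to valve_box. The cover ends over this plate (the lip stops it 7 mm past the plate's centre).
- cover: Loose grey hood, 0.2-0.45 kg, inverted U open at both y ends: 148 (x) x 200 (y) x 51 mm, walls 4 mm. Stands on the base between the rails (2 mm play), slides along the box's y. Upright fin on the middle of its top: 76 mm in x, 12 mm in y, reaching 51 to 79 mm above the underside; push its flat side. Origin: centre of the underside, below the fin; axes as valve_box.
- marked_valve: Brass body of the marked valve, foot 38 mm wide, 21 mm high, at valve_plate x = +20 mm, y = -55 or +40 mm (the plain valve has the other place). Pipe stub towards +x, to 38 mm from the axis. Origin: centre of its underside, on the handle's vertical turning axis, 25 mm above the bench; axes as valve_box.
- marked_lever (a joint): Angle of the marked black handle about the vertical. 0 = open, pointing along the box's -x (robot's side); it grows clockwise seen from above to its stop at 1.571 = shut, pointing along the box's +y. Starts at 0 to 0.35 rad. Stiff hinge (0.07 N m, some 2 N at the tip); stays where it is left.
- marked_tip (a point): On the marked handle's centre line, 54 mm from the axis, 53 mm above the bench. The handle is a bar 12 mm wide, 47 to 59 mm above the bench, its round end 60 mm from the axis, free space below. The mark: a round steel disc 36 mm in diameter, 4 mm high, on top of the hub.
- plain_tip (a point): The same point of the plain valve's handle: same bar, height and swing, but only a small 8 mm screw on its hub. It must not be turned. Its axis is 95 mm along the box's y from the marked one, on either side; it too starts 0 to 0.35 rad from the box's -x.
- beaker: Bystander: clear plastic beaker 65 x 70 x 90 mm standing beside the +y end of the box. Origin: centre of its underside.
- stopper: Bystander: pale rubber stopper, 35 mm wide, 28 mm high, standing beside the -y end of the box. Origin: centre of its underside.
- strip_box: Bystander: small flat white box 38 x 82 x 20 mm lying beyond the -y end of the box. Origin: centre of its underside.

How it is judged:
On the way, in this order (a step that is already met when the one before it is completed fails the run):
1. the cover stands over the blank plate at the other end, the valves uncovered (horizontal distance between cover and blank_plate below 0.03 m), for 0.2 s.
2. the marked handle is pushed shut (value of joint marked_lever above 1.45 rad), for 0.2 s.
At the end, for the whole second after the job is handed in: The cover rests level on the base over the blank plate (centre within 30 mm of the plate's centre), the marked handle is shut (joint above 1.45 of 1.571 rad) and at rest, the tip of the plain handle is within 10 mm and every bystander within 20 mm of where it was (horizontal distance between cover and blank_plate below 0.03 m and z of cover in the frame of valve_box below 0.031 m and angle between cover's own z axis and vertical below 0.05 rad and value of joint marked_lever above 1.45 rad and velocity of joint marked_lever below 0.05 rad/s and linear speed of cover below 0.01 m/s and distance of plain_tip from where it was at the start of the episode below 0.01 m and distance of each of beaker, stopper, strip_box from where it was at the start of the episode below 0.02 m); the robot touches nothing.
It fails at once if the cover is lifted or tipped (z of cover in the frame of valve_box above 0.037 m or angle between cover's own z axis and vertical above 0.12 rad).
It fails at once if the plain handle is turned (distance of plain_tip from where it was at the start of the episode above 0.01 m).
It fails at once if the marked handle is turned before the cover is out of the way (horizontal distance between cover and blank_plate above 0.05 m and distance of marked_tip from where it was at the start of the episode above 0.02 m).
It fails at once if a bystander is moved or lifted (distance of any of beaker, stopper, strip_box from where it was at the start of the episode above 0.02 m).
It also fails if it takes over 48 s, if anything falls off the work surface, if the arm or the gripper's body presses on something with over 40 N, if the wrist force passes 120 N, or if a joint passes its speed limit or range.

## Working session

There is one attempt and no reset: what is moved stays moved. The work goes in short steps, Python scripts to look and compute and a tool call to move; the robot and the scene stay as the last step left them, time stands still between calls to the robot, and variables do not carry over. Pictures are saved under pics/ and viewed, at most 10 in all, crops included, and the job is handed in when it is done.

Besides the shell and the picture viewer there is one more tool, called after ">>>" by a JSON object that holds its "method" and its "body". move_arm: Moves the arm, as the interface text tells. Its arguments: {"type":"object","properties":{"targets":{"type":"array"},"grip_force":{"type":"number"}},"required":["targets"]}

```bash
mkdir -p pics && cat > h.py <<'E'
import numpy as np, cv2
from station import ctrl
from scipy.spatial.transform import Rotation as R
def cam(n):
    p=ctrl.camera_params(n); K=np.array(p["intrinsics"]); Rm=cv2.Rodrigues(np.array(p["rvec"],float))[0]; t=np.array(p["tvec"],float).ravel(); return K,p["k1"],Rm,t
def ray(n,uv):
    K,k1,Rm,t=cam(n); u=cv2.undistortPoints(np.array(uv,float).reshape(-1,1,2),K,np.array([k1,0,0,0.])).reshape(-1,2)
    d=np.c_[u,np.ones(len(u))]; return -Rm.T@t, d@Rm
def at_z(n,uv,z):
    c,d=ray(n,uv); s=(z-c[2])/d[:,2:]; return c+s*d
def cloud(n,dep,mask):
    v,u=np.nonzero(mask&(dep>0)); c,d=ray(n,np.c_[u,v]); return c+d*dep[v,u][:,None]
def proj(n,P):
    K,k1,Rm,t=cam(n); return cv2.projectPoints(np.array(P,float).reshape(-1,3),cv2.Rodrigues(Rm)[0],t,K,np.array([k1,0,0,0.]))[0].reshape(-1,2)
E
python3 - <<'E'
from h import *
np.set_printoptions(precision=4,suppress=True)
o=ctrl.get_obs();print(o["time_s"],o["ee_pos"],o["eef_rot"],o["grip_width"])
ims=[]
for n in("top","scene"):
    im,d=ctrl.camera(n);cv2.imwrite(f"pics/{n}0.png",im[...,::-1]);np.save(f"{n}d.npy",d)
    print(n,cam(n)[0].ravel(),ray(n,[[256,192]]))
    for t in("valve_box","cover","blank_plate","beaker","stopper","strip_box"):
        for r in ctrl.cut_out(n,t)[:1]:
            P=cloud(n,d,r["region"]);print(t,round(r["score"],2),r["point"],len(P),np.median(P,0) if len(P) else "",P.min(0) if len(P) else "",P.max(0) if len(P) else "")
            np.save(f"{n}_{t}.npy",r["region"])
E
```

```text
0.0 [0.2469 0.4912 0.2189] [-3.1404 -0.0001  2.6758] 0.09356135270298516
top [419.9151   0.     257.7379   0.     419.9151 184.0097   0.       0.
   1.    ] (array([0.2042, 0.1203, 1.4807]), array([[ 0.1656,  0.007 , -0.9864]]))
valve_box 0.8 [264.2, 194.2] 1506 [0.4456 0.0987 0.0274] [ 0.3898 -0.1923 -0.0021] [0.5935 0.2716 0.0413]
cover 0.95 [317.0, 181.8] 2583 [ 0.4774 -0.0662  0.0766] [ 0.4012 -0.1827  0.0235] [0.5633 0.0361 0.1103]
blank_plate 0.63 [249.2, 176.8] 1896 [0.5044 0.1473 0.0277] [0.4354 0.0463 0.0163] [0.5746 0.2506 0.0382]
beaker 0.89 [197.3, 161.7] 340 [0.5645 0.3273 0.0449] [0.5256 0.2904 0.0099] [0.5875 0.3561 0.0978]
scene [381.4117   0.     251.373    0.     381.4117 194.2074   0.       0.
   1.    ] (array([-0.0077, -0.5702,  0.5584]), array([[ 0.4878,  0.7036, -0.5169]]))
valve_box 0.71 [283.3, 251.9] 2806 [ 0.4271 -0.0754  0.0233] [ 0.3837 -0.1995 -0.0006] [0.5948 0.2696 0.0338]
cover 0.97 [308.1, 226.6] 4489 [ 0.4583 -0.0878  0.0746] [ 0.3979 -0.1806 -0.0028] [0.6579 0.091  0.104 ]
beaker 0.92 [242.5, 154.7] 610 [0.5462 0.3021 0.0596] [ 0.5229  0.2826 -0.0027] [0.5882 0.4201 0.0905]
stopper 0.78 [335.5, 290.3] 271 [ 0.4259 -0.2355  0.0261] [ 0.4155 -0.2483  0.0011] [ 0.4496 -0.2165  0.0301]
strip_box 0.96 [383.2, 307.0] 889 [ 0.4694 -0.3076  0.019 ] [ 0.4467 -0.3453  0.001 ] [ 0.5048 -0.2586  0.0225]
```

View pics/top0.png

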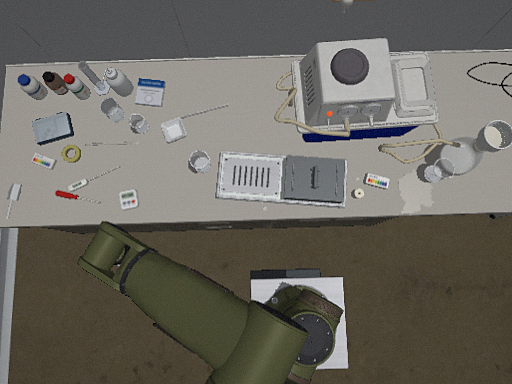

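View pics/scene0.png

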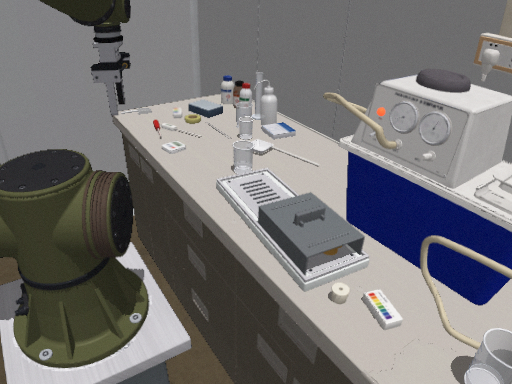

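```bash
python3 - <<'E'
from h import *
np.set_printoptions(precision=4,suppress=True)
for n in("top","scene"):
    d=np.load(f"{n}d.npy");P=cloud(n,d,np.load(f"{n}_cover.npy"))
    for lo,hi in((.07,.083),(.096,.112)):
        Q=P[(P[:,2]>lo)&(P[:,2]<hi)]
        r=cv2.minAreaRect(Q[:,:2].astype(np.float32));print(n,lo,len(Q),np.median(Q,0),r)
    if n=="top":
        P=cloud(n,d,np.load(f"{n}_blank_plate.npy"));print("blank",cv2.minAreaRect(P[:,:2].astype(np.float32)))
        m=np.load(f"{n}_valve_box.npy")|np.load(f"{n}_cover.npy")|np.load(f"{n}_blank_plate.npy");P=cloud(n,d,m);print("all",cv2.minAreaRect(P[:,:2].astype(np.float32)))
    for t in("cover","valve_box","blank_plate"):
        ctrl.camera(n)
        for r in ctrl.tip_of(n,t)[:1]: print(t,r["score"],at_z(n,[r["point"]],0.025 if t!="valve_box" else 0))
E
```

```text
top 0.07 2282 [ 0.4806 -0.0647  0.0766] ((0.481730192899704, -0.06949742138385773), (0.20080354809761047, 0.14852094650268555), 84.33686828613281)
top 0.096 82 [ 0.4818 -0.0686  0.1035] ((0.4807141423225403, -0.06923256814479828), (0.01259299274533987, 0.07453498989343643), 82.52861785888672)
blank ((0.5044990181922913, 0.14850522577762604), (0.1992742419242859, 0.12445996701717377), 83.88639831542969)
all ((0.4919799566268921, 0.03904898464679718), (0.45579859614372253, 0.16920536756515503), 83.96392059326172)
cover 0.66 [[ 0.4744 -0.0697  0.025 ]]
valve_box 0.67 [[0.4912 0.0406 0.    ]]
blank_plate 0.6 [[0.5046 0.1539 0.025 ]]
scene 0.07 3250 [ 0.4693 -0.0941  0.0748] ((0.4818532466888428, -0.0736280083656311), (0.20051464438438416, 0.15075761079788208), 83.53948974609375)
scene 0.096 160 [ 0.4792 -0.0753  0.1008] ((0.4814460873603821, -0.07304946333169937), (0.012963398359715939, 0.07556509226560593), 83.59931945800781)
cover 0.8 [[ 0.4758 -0.0825  0.025 ]]
blank_plate 0.52 [[0.5286 0.2864 0.025 ]]
```

```bash
cat >> h.py <<'E'
C=np.array([.492,.039]);a=-0.105
ex=np.array([np.cos(a),np.sin(a)]);ey=np.array([-ex[1],ex[0]])
def w(x,y): return C+x*ex+y*ey
def to(p,z,ang=a):   # row shift/turn from measured pose; tool y along angle ang (world), tool down
    o=ctrl.get_obs();T=R.from_euler("xyz",o["eef_rot"]);s=T.inv().apply(np.r_[p,z]-o["ee_pos"])/.05
    G=R.from_matrix(np.array([[ -np.sin(ang),np.cos(ang),0],[np.cos(ang),np.sin(ang),0],[0,0,-1.]]).T) 
    return s,(T.inv()*G).as_rotvec()
def here():
    o=ctrl.get_obs();d=o["ee_pos"][:2]-C;print("t",o["time_s"],"box",d@ex,d@ey,"z",o["ee_pos"][2],"F",o["force"],o["grip_width"],o["qpos"])
np.set_printoptions(precision=4,suppress=True)
E
python3 - <<'E'
from h import *
here()
for y in(-.15,):
  for z in (.2,.097): print(*to(w(0,y),z)); print(*to(w(0,y),z,a+np.pi))
E
```

```text
t 1.3 box -0.291039546363234 0.42424349627812685 z 0.21943380677106072 F [-0.6094  0.3304 -0.4072] 0.09413772560936602 [ 1.0384  0.2999  1.521   0.      1.3207 -0.0667]
[-9.4999 -8.6911  0.3885] [ 0.     -0.      1.2101]
[-9.4999 -8.6911  0.3885] [ 0.      0.     -1.9315]
[-9.4999 -8.6912  2.4485] [ 0.     -0.      1.2101]
[-9.4999 -8.6912  2.4485] [ 0.      0.     -1.9315]
```

>>> {"method": "move_arm", "body": {"targets": [[-0.15,-9.5,-8.69,0.39,0,0,1.21],[-0.15,-9.5,-8.69,0.39,0,0,1.21],[-0.15,-9.5,-8.69,0.39,0,0,1.21],[-0.15,-9.5,-8.69,0.39,0,0,1.21],[-0.15,-9.5,-8.69,0.39,0,0,1.21],[-0.15,-9.5,-8.69,0.39,0,0,1.21],[-0.15,-9.5,-8.69,0.39,0,0,1.21],[-0.15,-9.5,-8.69,0.39,0,0,1.21],[-0.15,-9.5,-8.69,0.39,0,0,1.21],[-0.15,-9.5,-8.69,0.39,0,0,1.21],[-0.15,-9.5,-8.69,0.39,0,0,1.21],[-0.15,-9.5,-8.69,0.39,0,0,1.21]]}}

```text
time_s: 2.5
ee_pos: [0.4609, -0.0712, 0.2015]
eef_rot: [3.141, 0.0, 1.466]
force: [-0.2, 0.9, 0.2]
grip_width: 0.04
grip_force: 0.0
```

```bash
python3 - <<'E'
from h import *
here()
print(*to(w(0,-.15),.097))
E
```

```text
t 2.5 box -0.01933845175955375 -0.1128817379643369 z 0.20147540241899992 F [-0.1547  0.9461  0.164 ] 0.04001718085921492 [-0.2319  0.1293  1.7716  0.      1.24   -0.1267]
[-0.7422  0.3855  2.0898] [ 0.0007  0.     -0.0002]
```

>>> {"method": "move_arm", "body": {"targets": [[-0.15,-0.74,0.39,0,0,0,0],[-0.15,-0.74,0.39,0,0,0,0],[-0.15,-0.74,0.39,0,0,0,0]]}}

```text
time_s: 2.8
ee_pos: [0.4759, -0.1082, 0.2009]
eef_rot: [-3.141, -0.0, 1.464]
force: [-0.5, 0.0, -0.8]
grip_width: 0.0398
grip_force: 0.0
```

```bash
python3 - <<'E'
from h import *
here()
print(*to(w(0,-.15),.097))
im,d=ctrl.camera("scene");cv2.imwrite("pics/s1.png",im[...,::-1])
E
```

```text
t 2.8 box -0.0005695734670208666 -0.14806216186731586 z 0.20093405139761764 F [-0.53   0.012 -0.791] 0.0398129252808491 [-0.2987  0.1792  1.7151  0.0001  1.2481 -0.1921]
[-0.0393  0.013   2.0787] [-0.0008 -0.0003 -0.0016]
```

>>> {"method": "move_arm", "body": {"targets": [[-0.15,0,0,0.8,0,0,0],[-0.15,0,0,1.6,0,0,0],[-0.15,0,0,2.08,0,0,0],[-0.15,0,0,2.08,0,0,0],[-0.15,0.2,0,2.08,0,0,0],[-0.15,0.4,0,2.08,0,0,0],[-0.15,0.6,0,2.08,0,0,0],[-0.15,0.8,0,2.08,0,0,0],[-0.15,1.0,0,2.08,0,0,0]]}}

```text
time_s: 3.75
ee_pos: [0.4818, -0.0574, 0.0981]
eef_rot: [3.14, 0.001, 1.466]
force: [-1.0, -4.4, 3.4]
grip_width: 0.0402
grip_force: 2.4
```

```bash
python3 - <<'E'
from h import *
here()
print(*to(w(0,.098),.097))
im,d=ctrl.camera("scene");cv2.imwrite("pics/s2.png",im[...,::-1])
E
```

```text
t 3.75 box -9.561509463991473e-06 -0.09693839968858453 z 0.09809276858939897 F [-1.0003 -4.3651  3.3608] 0.040180544666387215 [-0.1939  0.3004  1.8285 -0.0004  1.0111 -0.0889]
[3.8988 0.0011 0.0198] [0.0016 0.0005 0.0002]
```

View pics/s2.png

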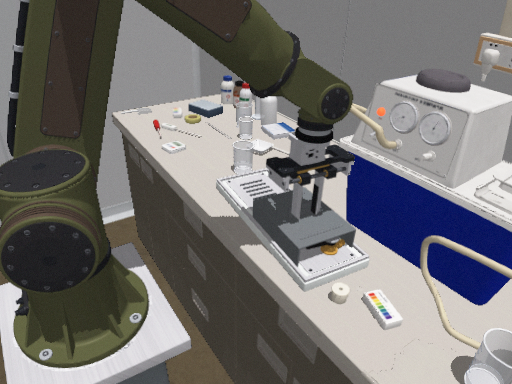

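The picture shows the two fingertips behind the fin at about (305,205). The cover has slid about 27 mm, and a brass valve shows at (332,244). I'll keep pushing.

>>> {"method": "move_arm", "body": {"targets": [[-0.15,0.4,0,0.02,0,0,0],[-0.15,0.8,0,0.02,0,0,0],[-0.15,1.2,0,0.02,0,0,0],[-0.15,1.6,0,0.02,0,0,0],[-0.15,2.0,0,0.02,0,0,0],[-0.15,2.4,0,0.02,0,0,0],[-0.15,2.8,0,0.02,0,0,0],[-0.15,3.1,0,0.02,0,0,0],[-0.15,3.4,0,0.02,0,0,0],[-0.15,3.6,0,0.02,0,0,0],[-0.15,3.8,0,0.02,0,0,0],[-0.15,3.88,0,0.02,0,0,0]]}}

```text
time_s: 5.0
ee_pos: [0.5017, 0.1354, 0.0962]
eef_rot: [-3.141, 0.0, 1.466]
force: [-1.1, -4.7, 5.1]
grip_width: 0.0397
grip_force: 2.5
```

```bash
python3 - <<'E'
from h import *
here()
for n in("scene","top"):
    im,d=ctrl.camera(n)
    for r in ctrl.cut_out(n,"cover")[:1]:
        P=cloud(n,d,r["region"]);Q=P[(P[:,2]>.07)&(P[:,2]<.083)];print(n,cv2.minAreaRect(((Q[:,:2]-C)@np.c_[ex,ey]).astype(np.float32)))
E
```

```text
t 5.0 box -0.0004776879788471069 0.09690424726393167 z 0.096224704100991 F [-1.0637 -4.6998  5.0713] 0.0397025128052385 [ 0.1932  0.3725  1.7337 -0.      1.0357  0.2978]
scene ((0.0010933056473731995, 0.11065486818552017), (0.15113946795463562, 0.20317809283733368), 0.016095465049147606)
top ((-0.00012079626321792603, 0.11450014263391495), (0.19967007637023926, 0.14797529578208923), 89.74665832519531)
```

>>> {"method": "move_arm", "body": {"targets": [[-0.15,-0.15,0,0,0,0,0],[-0.15,-0.25,0,-0.6,0,0,0],[-1,-0.25,0,-1.6,0,0,0],[-1,0.5,0,-2.4,0,0,0],[-1,1.2,0,-2.4,0,0,0],[-1,1.2,0,-2.4,0,0,0],[-1,1.2,0,-2.4,0,0,0]]}}

```text
time_s: 5.9
ee_pos: [0.5077, 0.1942, 0.2158]
eef_rot: [-3.141, 0.0, 1.467]
force: [0.7, 0.0, -1.1]
grip_width: 0.0031
grip_force: 0.0
```

```bash
python3 - <<'E'
from h import *
here()
for n in("scene","top"):
    im,d=ctrl.camera(n);x0,y0=(230,200) if n=="scene" else (250,130)
    cv2.imwrite(f"pics/{n}3.png",cv2.resize(im[y0:y0+100,x0:x0+133,::-1],None,fx=6,fy=6,interpolation=cv2.INTER_CUBIC))
    for t in("marked_valve","marked_lever","marked_tip","plain_tip"):
        for r in ctrl.tip_of(n,t)[:2] if t!="marked_lever" else []:
            p=at_z(n,[r["point"]],.053 if "tip" in t else .025)[0,:2]-C;print(n,t,r["score"],r["point"],"box",p@ex,p@ey)
        for r in ctrl.cut_out(n,t)[:2]:
            P=cloud(n,d,r["region"]);P=P[P[:,2]>.045];q=(P[:,:2]-C)@np.c_[ex,ey];print("   cut",t,r["score"],r["point"],len(q),q.mean(0) if len(q) else "",cv2.minAreaRect(q.astype(np.float32)) if len(q)>3 else "")
E
```

```text
t 5.9 box -0.0006518531815218458 0.1559984713429555 z 0.2158233831685025 F [ 0.6691  0.0191 -1.0697] 0.0030662689498552856 [0.2979 0.289  1.5437 0.     1.3097 0.4021]
scene marked_valve 0.93 [327.5, 249.1] box 0.02113971386077555 -0.1645021488970203
   cut marked_valve 0.27 [323.8, 239.8] 285 [ 0.0035 -0.1678] ((0.0019314642995595932, -0.16103963553905487), (0.034120503813028336, 0.07464423775672913), 71.1529769897461)
   cut marked_lever 0.67 [324.0, 240.2] 278 [ 0.0035 -0.1677] ((0.0011806357651948929, -0.16078335046768188), (0.034120503813028336, 0.07305752485990524), 71.1529769897461)
   cut marked_lever 0.16 [304.3, 246.2] 5 [-0.0331 -0.1011] ((-0.03021957166492939, -0.11081704497337341), (0.10700288414955139, 0.012593029998242855), 89.0367660522461)
scene marked_tip 0.52 [382.0, 309.4] box -0.015475262583618634 -0.3675266888919997
scene marked_tip 0.5 [308.0, 242.9] box -0.027878196391734493 -0.1553236226731299
   cut marked_tip 0.69 [328.3, 239.6] 283 [ 0.004  -0.1679] ((0.0019314642995595932, -0.16103963553905487), (0.034120503813028336, 0.07464423775672913), 71.1529769897461
[... 221 characters left out ...]
637387596039 -0.0638380889858371
   cut plain_tip 0.49 [297.7, 218.7] 176 [-0.003  -0.0687] ((-0.0042270515114068985, -0.0669451355934143), (0.020262233912944794, 0.06628286838531494), 70.04574584960938)
top marked_valve 0.45 [328.2, 175.1] box 0.02678506645559977 -0.1635364056139697
top marked_valve 0.16 [281.3, 178.6] box 0.0017828337493172317 0.0011241068081899064
   cut marked_valve 0.56 [328.8, 180.4] 120 [ 0.0072 -0.1619] ((0.005314137786626816, -0.16435641050338745), (0.08425566554069519, 0.030440818518400192), 4.842161655426025)
top marked_tip 0.65 [325.5, 191.6] box -0.03812761054120437 -0.152773464795031
top plain_tip 0.5 [300.7, 188.4] box -0.03333568036159751 -0.06693418899047701
```

View pics/scene3.png

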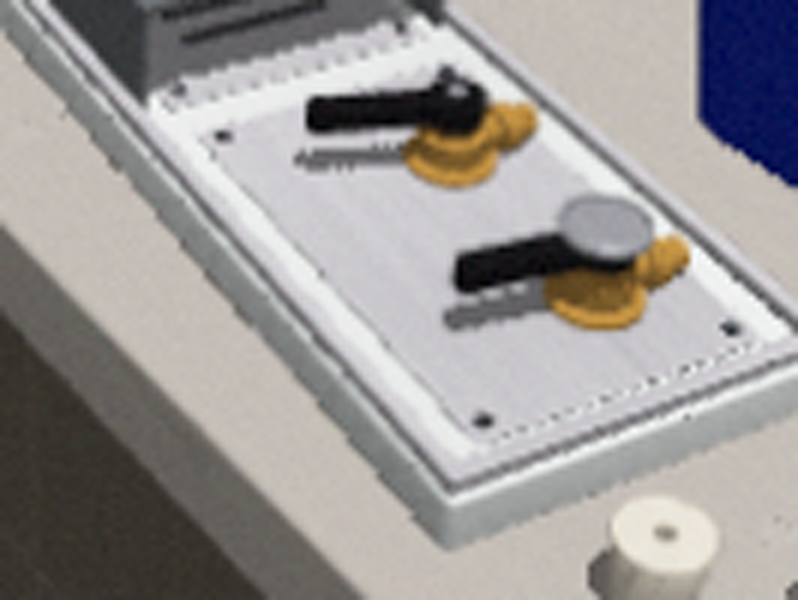

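View pics/top3.png

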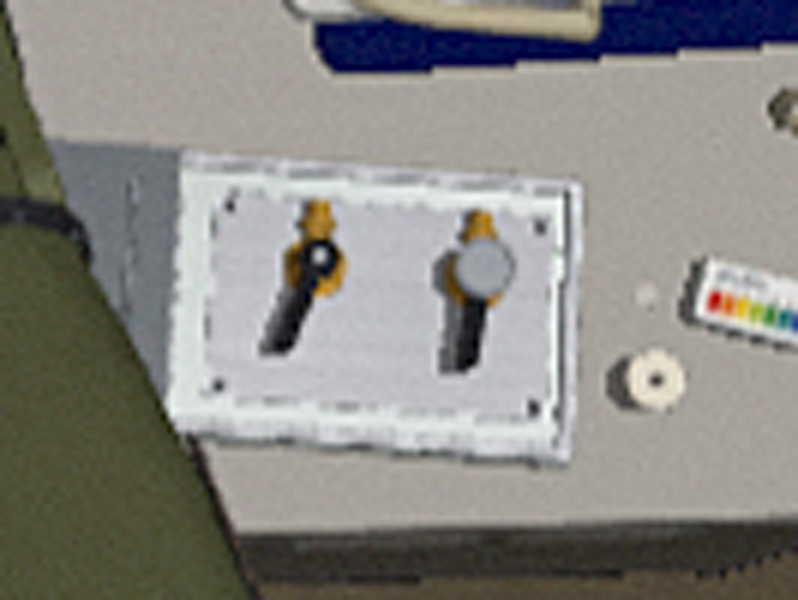

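The cover is at the far end and both valves are uncovered. In the scene crop, the marked disc is at (605,225) with its handle tip at (465,265), so it is the valve at the -y end. The plain handle is at (320,110). In the top crop, the disc is at (485,265). The axis is at box coordinates (0.02, -0.165) and the handle starts at about 0.2 rad. I'll approach from its -y side.

```bash
python3 - <<'E'
from h import *
print(*to(w(-.0285,-.187),.2))
E
```

```text
[-6.866  -0.5621  0.3257] [-0.      0.      0.0001]
```

>>> {"method": "move_arm", "body": {"targets": [[-1,-6.87,-0.56,0.33,0,0,0],[-1,-6.87,-0.56,0.33,0,0,0],[-1,-6.87,-0.56,0.33,0,0,0],[-1,-6.87,-0.56,0.33,0,0,0],[-1,-6.87,-0.56,0.33,0,0,0],[-1,-6.87,-0.56,0.33,0,0,0],[-1,-6.87,-0.56,0.33,0,0,0],[-1,-6.87,-0.56,0.33,0,0,0],[-1,-6.87,-0.56,0.33,0,0,0],[-1,-6.87,-0.56,0.33,0,0,0]]}}

```text
time_s: 7.7
ee_pos: [0.4443, -0.1434, 0.1998]
eef_rot: [3.142, -0.0, 1.467]
force: [0.2, 0.3, -0.2]
grip_width: 0.0002
grip_force: 0.0
```

```bash
python3 - <<'E'
from h import *
here()
print(*to(w(-.0285,-.187),.063))
E
```

```text
t 7.7 box -0.028287737226703788 -0.18642759257407243 z 0.19984094205652747 F [ 0.172   0.326  -0.2331] 0.00024116106306375457 [-0.3908  0.1325  1.772   0.0001  1.2371 -0.2866]
[-0.0118 -0.0044  2.7368] [ 0.0001 -0.0001  0.0008]
```

>>> {"method": "move_arm", "body": {"targets": [[-1,0,0,0.8,0,0,0],[-1,0,0,1.6,0,0,0],[-1,0,0,2.2,0,0,0],[-1,0,0,2.5,0,0,0],[-1,0,0,2.74,0,0,0],[-1,0,0,2.74,0,0,0],[-1,0,0,2.74,0,0,0]]}}

```text
time_s: 8.4
ee_pos: [0.4446, -0.1439, 0.0634]
eef_rot: [3.141, 0.0, 1.467]
force: [-0.1, 0.7, -0.1]
grip_width: 0.0006
grip_force: 0.0
```

```bash
python3 - <<'E'
from h import *
here()
n="scene";im,d=ctrl.camera(n);cv2.imwrite("pics/s4.png",cv2.resize(im[180:300,240:400,::-1],None,fx=5,fy=5,interpolation=cv2.INTER_CUBIC))
for th in np.r_[.2:1.51:.131,1.571]:
    u=np.array([-np.cos(th),np.sin(th)]);nn=np.array([np.sin(th),np.cos(th)])
    c=np.array([.02,-.165])+.044*u-(.006+.0125*nn[0]+.008*nn[1])*nn
    print(round(th,2),c,*to(w(*c),.063))
E
```

```text
t 8.4 box -0.02796562992887787 -0.18683235831581446 z 0.0634348595433074 F [-0.0521  0.7147 -0.1177] 0.0005527414715672094 [-0.3914  0.3221  1.8991  0.      0.9196 -0.2872]
0.2 [-0.0264 -0.1723] [0.295  0.0293 0.0137] [0.0014 0.0004 0.0006]
0.33 [-0.0273 -0.1674] [0.3927 0.0098 0.0136] [0.0014 0.0004 0.0006]
0.46 [-0.0277 -0.1622] [0.497  0.002  0.0136] [0.0014 0.0004 0.0006]
0.59 [-0.0275 -0.1567] [0.6065 0.0077 0.0135] [0.0014 0.0004 0.0006]
0.72 [-0.0264 -0.151 ] [0.7193 0.029  0.0135] [0.0014 0.0004 0.0006]
0.86 [-0.0245 -0.1454] [0.8327 0.0673 0.0135] [0.0014 0.0004 0.0006]
0.99 [-0.0217 -0.1398] [0.9438 0.1237 0.0136] [0.0014 0.0004 0.0006]
1.12 [-0.0179 -0.1345] [1.0491 0.1984 0.0136] [0.0014 0.0004 0.0006]
1.25 [-0.0133 -0.1297] [1.1451 0.2912 0.0137] [0.0014 0.0004 0.0006]
1.38 [-0.0078 -0.1256] [1.2283 0.4008 0.0138] [0.0014 0.0004 0.0006]
1.57 [ 0.0015 -0.121 ] [1.3199 0.5874 0.0141] [0.0014 0.0004 0.0006]
```

View pics/s4.png

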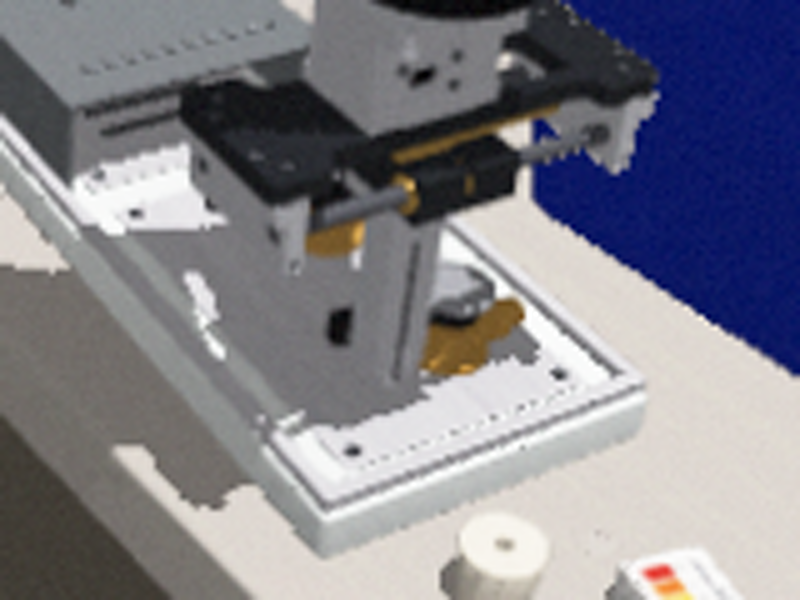

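The closed fingers (column 360–430) stand on the -y side of the marked handle, whose end shows at (340,325), and are clear of the disc at (465,285). Now I'll sweep along the arc.

>>> {"method": "move_arm", "body": {"targets": [[-1,0.2,0.01,0.01,0,0,0],[-1,0.39,0.01,0.01,0,0,0],[-1,0.5,0.0,0.01,0,0,0],[-1,0.61,0.01,0.01,0,0,0],[-1,0.72,0.03,0.01,0,0,0],[-1,0.83,0.07,0.01,0,0,0],[-1,0.94,0.12,0.01,0,0,0],[-1,1.05,0.2,0.01,0,0,0],[-1,1.15,0.29,0.01,0,0,0],[-1,1.23,0.4,0.01,0,0,0],[-1,1.29,0.5,0.01,0,0,0]]}}

```text
time_s: 9.55
ee_pos: [0.4762, -0.0823, 0.0622]
eef_rot: [-3.141, -0.0, 1.466]
force: [-2.3, -1.1, -0.1]
grip_width: 0.0003
grip_force: 0.8
```

```bash
python3 - <<'E'
from h import *
here()
print(*to(w(.0015,-.121),.063))
n="scene";im,d=ctrl.camera(n);cv2.imwrite("pics/s5.png",cv2.resize(im[180:300,240:400,::-1],None,fx=5,fy=5,interpolation=cv2.INTER_CUBIC))
E
```

```text
t 9.55 box -0.003020290693239474 -0.12225652343472042 z 0.062173975231820874 F [-2.2702 -1.146  -0.0733] 0.0002699059420543904 [-0.2469  0.3551  1.8559  0.0001  0.931  -0.1422]
[ 0.0251  0.0904 -0.0166] [-0.0004 -0.0001  0.0002]
```

View pics/s5.png

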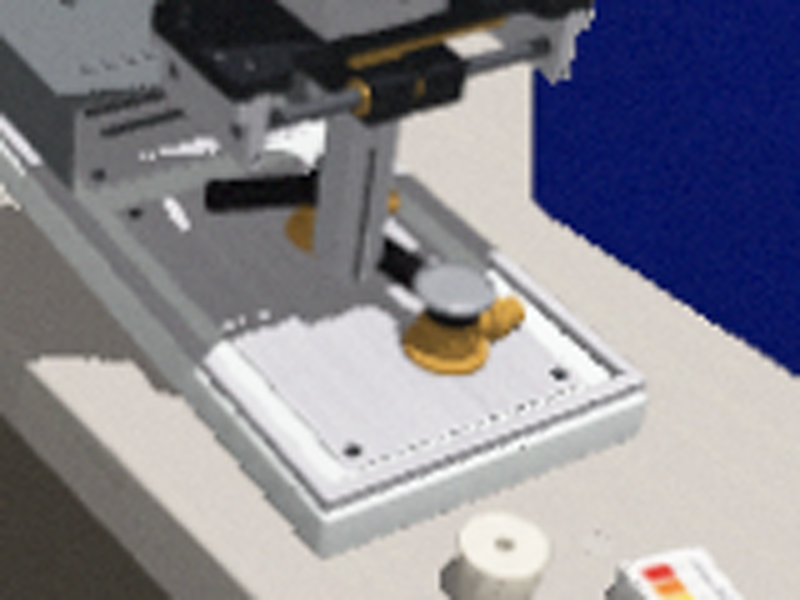

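The marked handle now points nearly along +y, with the fingers on its robot side. The plain handle's end is at (210,195) and looks unmoved. I'll nudge +x until the stop is felt.

>>> {"method": "move_arm", "body": {"targets": [[-1,0.02,0.05,0,0,0,0],[-1,0.02,0.1,0,0,0,0],[-1,0.02,0.13,0,0,0,0],[-1,0.02,0.13,0,0,0,0],[-1,0.02,0.13,0,0,0,0]]}}

```text
time_s: 10.1
ee_pos: [0.4824, -0.0825, 0.0623]
eef_rot: [3.141, 0.0, 1.466]
force: [-0.6, -0.1, -0.3]
grip_width: 0.0003
grip_force: 0.1
```

>>> {"method": "move_arm", "body": {"targets": [[-1,0,0.04,0,0,0,0],[-1,0,0.08,0,0,0,0],[-1,0,0.08,0,0,0,0]]}}

```text
time_s: 10.4
ee_pos: [0.4851, -0.0825, 0.062]
eef_rot: [-3.138, -0.0, 1.466]
force: [-11.8, 2.6, 5.1]
grip_width: 0.0006
grip_force: 5.7
```

At the stop: the force jumped to 12 N. I'll back off, rise and check.

>>> {"method": "move_arm", "body": {"targets": [[-1,0,-0.2,0,0,0,0],[-1,-0.1,-0.6,0,0,0,0],[-1,-0.1,-0.6,-0.6,0,0,0],[-1,-0.1,-0.6,-1.5,0,0,0],[-1,-0.1,-0.6,-2.6,0,0,0],[-1,1.5,-1.0,-3.0,0,0,0],[-1,3.0,-1.0,-3.0,0,0,0],[-1,4.5,-1.0,-3.0,0,0,0],[-1,5.0,-1.0,-3.0,0,0,0],[-1,5.0,-1.0,-3.0,0,0,0],[-1,5.0,-1.0,-3.0,0,0,0]]}}

```text
time_s: 11.5
ee_pos: [0.4624, 0.1749, 0.2125]
eef_rot: [3.141, -0.001, 1.47]
force: [-0.0, -0.1, 0.4]
grip_width: 0.0003
grip_force: 0.0
```

```bash
python3 - <<'E'
from h import *
here()
for n in("scene","top"):
    im,d=ctrl.camera(n);x0,y0=(230,150) if n=="scene" else (190,130)
    cv2.imwrite(f"pics/{n}6.png",cv2.resize(im[y0:y0+150,x0:x0+200,::-1],None,fx=4,fy=4,interpolation=cv2.INTER_CUBIC))
    for t in("marked_tip","plain_tip"):
        for r in ctrl.tip_of(n,t)[:1]:
            p=at_z(n,[r["point"]],.053)[0,:2]-C;print(n,t,r["score"],"box",p@ex,p@ey)
    for r in ctrl.cut_out(n,"cover")[:1]:
        P=cloud(n,d,r["region"]);Q=P[(P[:,2]>.07)&(P[:,2]<.083)];print(n,cv2.minAreaRect(((Q[:,:2]-C)@np.c_[ex,ey]).astype(np.float32)))
E
```

```text
t 11.5 box -0.04363619752314866 0.1320684637994312 z 0.21246395225852466 F [-0.0344 -0.0658  0.3932] 0.00034964018278246865 [0.2873 0.1813 1.6847 0.0005 1.2743 0.3883]
scene marked_tip 0.82 box 0.030778301446615402 -0.0997419856934971
scene plain_tip 0.49 box -0.035362741892139976 -0.057210772285387866
scene ((0.00039311498403549194, 0.10860475897789001), (0.19972175359725952, 0.14900968968868256), 89.75129699707031)
top marked_tip 0.59 box 0.031161478506897846 -0.11023212610392268
top plain_tip 0.48 box -0.004927691750848205 0.0013172716191586996
top ((0.00161067396402359, 0.11367300897836685), (0.14063245058059692, 0.20344160497188568), 3.192960739135742)
```

View pics/scene6.png

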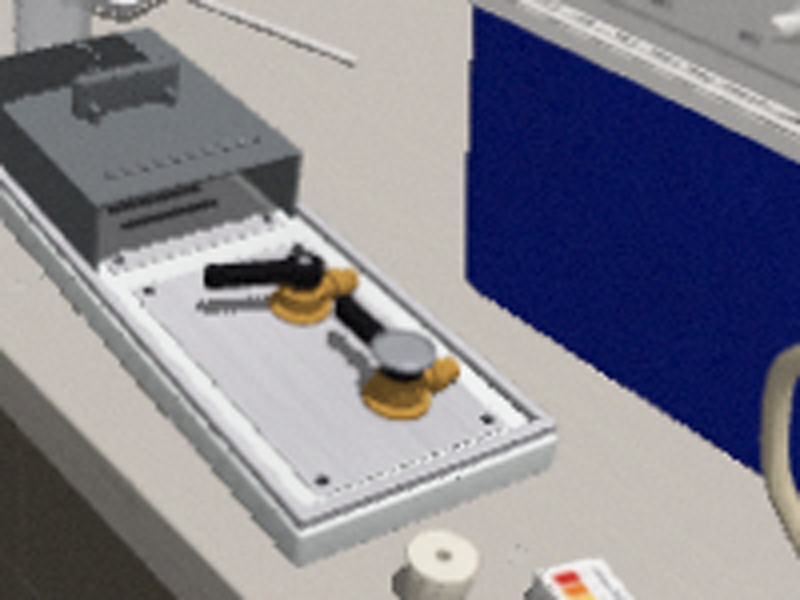

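View pics/top6.png

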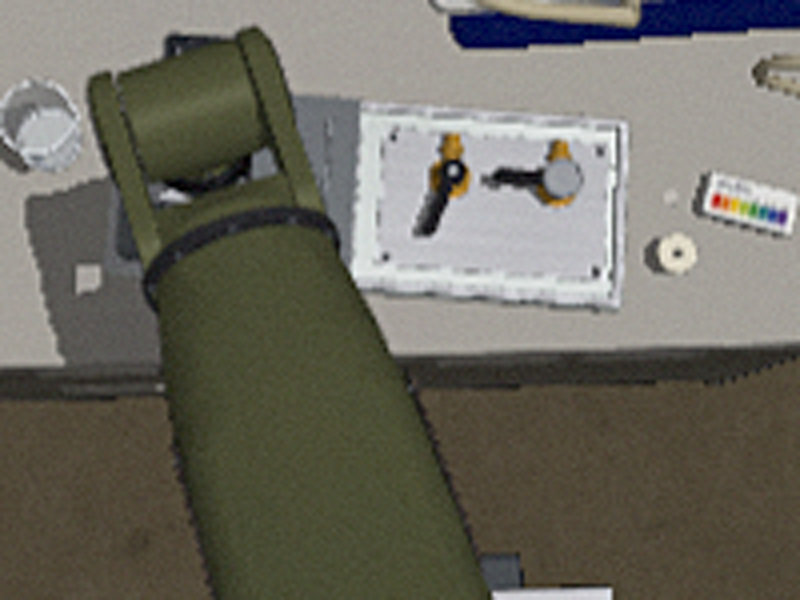

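The pictures show the marked handle pointing along +y: scene disc at (402,350) with the handle end at (345,300), top crop handle end at (488,180). The plain handle is unmoved, the cover is level over the blank plate, and the bystanders are in place. Handing in.

```bash
python3 -c "
from station import ctrl
print(ctrl.hand_in())"
```

```text
the job is handed in; nothing more can be done
None
```

I handed the job in at about 12 s: the cover is over the blank plate and the marked valve is shut against its stop, with the plain handle and bystanders left where they were and the arm clear; the hand-in gave no verdict.

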